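# Sort the sample glassware beside the gas chromatograph

### The job

Clear the mixed glassware off the bench: stand the two tall slim vials in the deep two-bay rack and the two short broad vials in the shallow four-bay tray, never more than one vial to a bay, and stand the jar in the middle of the round dish. Keep every piece upright, set each one down gently without dropping it, and leave the amber bottle and the steel beaker where they stand.

Things in the scene. Friction and masses are not known exactly. Their poses are not given: they have to be found in the camera images.
- tall_vial_a: One of two identical tall slim amber-glass headspace vials with a crimped aluminium cap, standing on the bench: 23 mm diameter from the bottom to 56 mm up, then a shoulder, a 17 mm neck and a 20 mm cap; 75 mm high overall, about 35 g. Origin: centre of the underside; z up along the vial's axis.
- tall_vial_b: The other of two identical tall slim amber-glass headspace vials with a crimped aluminium cap, standing on the bench: 23 mm diameter from the bottom to 56 mm up, then a shoulder, a 17 mm neck and a 20 mm cap; 75 mm high overall, about 35 g. Origin: centre of the underside; z up along the vial's axis.
- short_vial_a: One of two identical short broad amber-glass sample vials with a black screw cap, standing on the bench: 32 mm diameter from the bottom to 28 mm up, then a 29 mm diameter cap from 30 mm to the top; 42 mm high overall, about 35 g. Origin: centre of the underside; z up along the vial's axis.
- short_vial_b: The other of two identical short broad amber-glass sample vials with a black screw cap, standing on the bench: 32 mm diameter from the bottom to 28 mm up, then a 29 mm diameter cap from 30 mm to the top; 42 mm high overall, about 35 g. Origin: centre of the underside; z up along the vial's axis.
- jar: Squat wide glass jar with a paper band and a white lid, standing on the bench: 52 mm diameter all the way up, 60 mm high, about 140 g. Origin: centre of the underside; z up along its axis.
- twin_rack: Deep aluminium rack with two open-topped square bays in a row, fixed to the bench: outside 56 mm (its x) by 108 mm (its y), walls 4 mm thick and 32 mm high from the bench, inner floor 4 mm above the bench. Each bay is 48 mm square inside; bay centres at y = +26 and -26 mm, x = 0. Origin: centre of the underside, on the bench; z up.
- four_tray: Shallow grey plastic tray with four open-topped square bays, two by two, fixed to the bench: outside 108 by 108 mm, walls 4 mm thick and 14 mm high from the bench, inner floor 4 mm above the bench. Each bay is 48 mm square inside; bay centres at x = +26 or -26 mm and y = +26 or -26 mm. Origin: centre of the underside, on the bench; z up.
- dish: Round shallow steel dish, fixed to the bench: 96 mm outside diameter at the rim and 92 mm at the foot, wall 4 mm thick and 14 mm high from the bench, flat inner floor 84 mm across, 4 mm above the bench. Origin: centre of the underside, on the bench; z up.
- solvent_bottle: Bystander: amber glass bottle standing on the bench, 66 mm diameter, 130 mm high. Leave alone. Origin: centre of the underside.
- beaker: Bystander: empty open steel beaker standing on the bench, 68 mm diameter at the rim, tapering down, 75 mm high. Leave alone. Origin: centre of the underside.

How it is judged:
By the outcome, as a careful person would: the job done as asked, in the order asked, and still so for the second after the job is handed in, with the robot touching nothing.
It also fails if it takes over 134 s, if anything falls off the work surface, if the arm or the gripper's body presses on something with over 40 N, if the wrist force passes 120 N, or if a joint passes its speed limit or range.

### The arm

A 7-joint arm with a two-finger parallel gripper is mounted at the origin on the work surface. World frame = base frame: x ahead of the robot, y to its left, z up, the work surface at z = 0. Lengths are in mm, angles in rad, forces in N, time in s.
With the tool pointing down it reaches from about 350 to 900 mm from the base axis. Payload 19.9 kg.
Tool frame: the origin (TCP) lies at the very end of the fingers, on their centre line; the grasp point (between the pads) lies 19 mm behind it; z points along the fingers, x is the direction in which the jaws open and shut, and the axes are right-handed (so a half turn about z gives the same grasp; the last joint's range is limited). The gripper opens to 85 mm and grips with 20 to 120 N. Pads are 22 mm wide; open, the fingers measure 114 mm over their backs; the gripper's body (76 mm by 85 mm) begins 54 mm behind the grasp point. The pads swing forward as they close: fully open they stand 13 mm farther back than shut.
Start: joints at [-1.24, 0.417, -0.01, 1.614, 0.005, 1.111, -0.053], TCP at [227.047, 582.278, 193.06] pointing down, gripper open.
Joint ranges: [-2.81, 2.81], [-0.39, 2.02], [-1.27, 1.25], [0.06, 2.57], [-1.19, 4.33], [0.19, 2], [-2.82, 2.82]. Speed limits (rad/s): [1.89, 1.89, 2.39, 2.39, 3.01, 3.01, 3.01].

### API

Orientations are given as a unit quaternion [w, x, y, z].
In Python, from bench import robot gives the robot as it stands.
- The arm moves only by the tool step_arm, never from a script. Its argument "increments" is one flat list of numbers, 5 for each row, row after row: the opening in per cent of the stroke, from 0 (shut) to 100 (fully open), then the shift along the tool's x, y, z in m, then the turn about the tool's z in rad. In form: [fingers, tx, ty, tz, roll, fingers, tx, ty, tz, roll, ...]. A call has 1 to 20 rows; each row shifts and turns the commanded pose from where the row before left it, along the tool's axes as they then stand; what a row does not reach is not made up. A row lasts 1/12 s, in which the tool goes at most 41.7 mm and 7.16 degrees, less where a joint would pass 70% of its speed; a pose out of reach is approached as far as the arm can. A call is refused whole if a number of a shift passes 0.0417 or a number of a turn 0.125, either way. A call with a gripper value outside its range is refused whole. The fingers move at their own pace and stop on an object; "squeeze" is the grip in N (left out, the last holds). Time passes only in rows, so rows that do not move let the fingers close. It gives the time, the measured TCP pose, the force and the opening at its end, in the units of the state.
- robot.get_state(): the state, without advancing time (a new reading comes with each control period).
- robot.grab_frame(name): name is "side" or "top" or "wrist"; returns (picture, depth): 480x640x3 uint8, blue, green, red; 480x640 float32, mm along the optical axis (not along the pixel's ray), 0 where there is no reading.
- robot.camera_model(name): a dict with "intrinsics" (3x3 intrinsics, pixels), "view" (4x4, takes a point from world to camera coordinates). Camera axes: x right, y up, looking along -z (the intrinsics and any distortion apply to the point x, -y, -z); pixel columns grow to the right and rows downward; lengths in mm; the calibration is good to about 2 mm. A picture is of the moment at which its call begins: read the wrist's pose just before it. camera_model takes no time and is no camera call; for the wrist camera it gives the pose at the moment of the call.
- robot.finish_job(): hands the job in, once; it reports no verdict.
The state is a dict: "time": time; "qpos": joint angles; "dq": joint speeds; "joint_torque": joint torques, N m; "ee_pos": TCP position; "orientation": TCP orientation; "contact_force": force on the tool from outside, world axes, zero at the start; "wrist_torque": the same for the moment, N m; "finger_gap": finger opening in mm.
Only numpy, scipy, OpenCV 4.12 (cv2) and the standard library are available. Lean on these libraries where they do the work, as an engineer would, in place of code of your own. Each camera call takes 0.05 s, during which the arm holds its last target. There are 200 camera calls.

## Working session

There is one attempt and no reset: what is moved stays moved. The work goes in short steps, Python scripts to look and compute and a tool call to move; the robot and the scene stay as the last step left them, time stands still between calls to the robot, and variables do not carry over. Pictures are saved under pics/ and viewed, about 12 in all and at most 16, crops included, and the job is handed in when it is done.

Besides the shell and the picture viewer there is one more tool, called after ">>>" in YAML: its name, and indented under it one key for each argument. step_arm: Moves the arm, as the interface text tells. Its arguments: {"type":"object","properties":{"increments":{"type":"array","items":{"type":"number"}},"squeeze":{"type":"number"}},"required":["increments"]}

```bash
mkdir -p pics; ls; python3 - <<'E'
from bench import robot
import cv2,numpy as np
s=robot.get_state();print(s)
for n in("top","side"):
    p,d=robot.grab_frame(n);cv2.imwrite(f"pics/{n}0.png",p);np.save(f"{n}0.npy",d)
    m=robot.camera_model(n);print(n,m)
E
```

```text
pics
{'time': 0.0, 'qpos': array([-1.24049502,  0.41799648, -0.01030349,  1.61419695,  0.00473111,
        1.11072162, -0.05303325]), 'dq': array([-0.0013846 ,  0.00109195,  0.00010943, -0.00032881, -0.00151464,
        0.00054984, -0.00178162]), 'joint_torque': array([-7.05819220e-04, -8.64454436e+01,  6.78003430e-01, -4.34906638e+01,
        1.89050194e-02,  7.37585302e-03, -4.68169947e-05]), 'ee_pos': array([226.93026706, 581.89869009, 192.43669872]), 'orientation': array([ 4.15632212e-04,  8.25622060e-01,  5.64223176e-01, -4.99417014e-04]), 'contact_force': array([0.67719938, 0.29135491, 0.04483827]), 'wrist_torque': array([ 0.05190141, -0.02138255,  0.01315709]), 'finger_gap': 84.98903285272114}
top {'intrinsics': array([[534.45614137,   0.        , 317.10932723],
       [  0.        , 534.45614137, 238.64804052],
       [  0.        ,   0.        ,   1.        ]]), 'view': array([[-1.92374560e-02, -9.99715691e-01, -1.40874711e-02,
         3.04318071e+01],
       [ 9.89017241e-01, -2.10929911e-02,  1.46287328e-01,
        -5.99078656e+02],
       [-1.46542884e-01, -1.11185558e-02,  9.89141830e-01,
        -8.95618994e+02],
       [ 0.00000000e+00,  0.00000000e+00,  0.00000000e+00,
         1.00000000e+00]])}
side {'intrinsics': array([[471.89193503,   0.        , 327.58590715],
       [  0.        , 471.89193503, 245.60523499],
       [  0.        ,   0.        ,   1.        ]]), 'view': array([[-7.00308784e-01, -7.13837171e-01,  2.02469014e-03,
         4.24106150e+02],
       [ 3.51552734e-01, -3.42418929e-01,  8.71297855e-01,
        -2.41738493e+02],
       [-6.21271504e-01,  6.10889327e-01,  4.90750394e-01,
        -4.57067583e+02],
       [ 0.00000000e+00,  0.00000000e+00,  0.00000000e+00,
         1.00000000e+00]])}
```

View pics/top0.png

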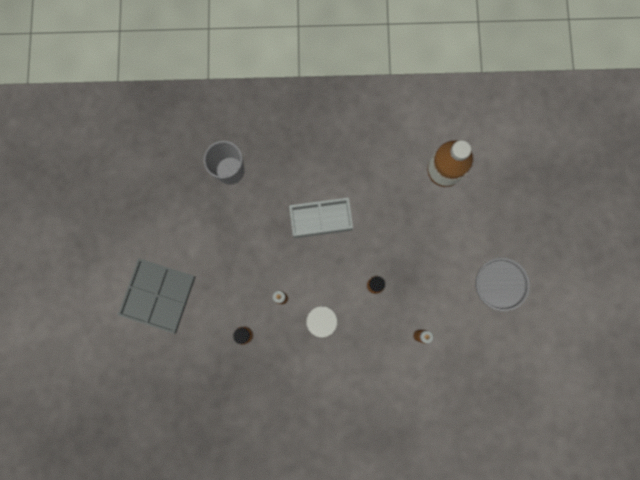

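View pics/side0.png

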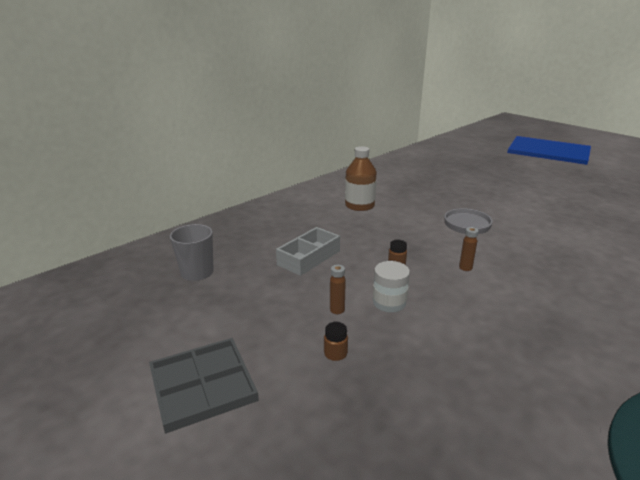

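The top view shows tall caps at (280,297) and (427,337), short caps at (377,284) and (243,335), and the jar lid at (321,321). The rack is at (321,217), the tray at (158,296) and the dish at (502,284). The side view agrees, and everything is upright. Next I measure from depth.

```bash
cat >h.py <<'E'
import numpy as np,cv2
def world(d,m):
    K=m["intrinsics"];v,u=np.mgrid[:480,:640]
    c=np.stack([(u-K[0,2])*d/K[0,0],-(v-K[1,2])*d/K[1,1],-d],-1)
    V=m["view"];return (c-V[:3,3])@V[:3,:3]
def ray(u,v,z,m):
    K=m["intrinsics"];V=m["view"];R=V[:3,:3]
    o=-R.T@V[:3,3];r=R.T@np.array([(u-K[0,2])/K[0,0],-(v-K[1,2])/K[1,1],-1]);return o+r*(z-o[2])/r[2]
E
python3 - <<'E'
from bench import robot
from h import *
d=np.load("top0.npy");m=robot.camera_model("top");W=world(d,m)
p=cv2.imread("pics/top0.png")
print("bench z",np.median(W[350:450,100:500,2]),W[350:450,100:500,2].std())
W[...,2]-=0
for n,u,v,z,r in [("tallA",280,297,75,10),("tallB",427,337,75,10),("shortA",377,284,42,13),("shortB",243,335,42,13),("jar",321,321,60,20),("bottle",460,150,130,25),("beaker",224,159,75,25),("rack",321,217,32,50),("tray",158,296,14,60),("dish",502,284,14,40)]:
    w=W[v-r:v+r+1,u-r:u+r+1]; k=(abs(w[...,2]-z)<6)&(d[v-r:v+r+1,u-r:u+r+1]>0)
    pts=w[k]; 
    if len(pts)<5: print(n,"few",w[r,r],ray(u,v,z,m));continue
    c,rad=cv2.minEnclosingCircle(pts[:,:2].astype(np.float32))
    rr=cv2.minAreaRect(pts[:,:2].astype(np.float32))
    print(n,len(pts),"z",np.median(pts[:,2]).round(1),"med",np.median(pts,0)[:2].round(1),"circ",np.round(c,1),round(rad,1),"rect",[np.round(x,1) for x in rr],"ray",ray(u,v,z,m).round(1)[:2])
E
```

```text
bench z -1.4804003299294344 61.59338606290622
tallA 112 z 73.8 med [499.2  83.8] circ [498.7  84.4] 9.9 rect [array([498.6,  84.7]), array([18.7, 18.4]), np.float64(87.6)] ray [497.6  82. ]
tallB 120 z 73.6 med [ 427.9 -160.2] circ [ 428.  -160.7] 10.2 rect [array([ 427.8, -160.4]), array([19.9, 18.1]), np.float64(89.2)] ray [ 427.1 -160.3]
shortA 213 z 40.7 med [519.5 -84.7] circ [519.2 -84.9] 14.3 rect [array([519.1, -85.4]), array([26.9, 27.4]), np.float64(43.2)] ray [518.  -84.3]
shortB 221 z 40.5 med [434.9 152.6] circ [434.4 152.7] 14.4 rect [array([434.5, 152.5]), array([27.7, 27.7]), np.float64(22.1)] ray [435.1 149. ]
jar 730 z 58.5 med [456.2  12.8] circ [456.1  12.8] 25.8 rect [array([456.5,  13.4]), array([49.2, 50.3]), np.float64(89.1)] ray [456.4  14.2]
bottle 268 z 128.4 med [ 729.9 -221. ] circ [ 729.8 -221.6] 15.8 rect [array([ 730. , -221.3]), array([29. , 29.1]), np.float64(85.8)] ray [ 728.  -218.4]
beaker 248 z 73.0 med [741.9 180.5] circ [739.2 180. ] 34.2 rect [array([739. , 179.4]), array([67.1, 66.3]), np.float64(87.0)] ray [738.8 177.5]
rack 499 z 30.4 med [642.1  10.8] circ [641.9  11.4] 59.8 rect [array([642.2,  11. ]), array([ 57.5, 108.1]), np.float64(6.9)] ray [640.5  10.7]
tray 894 z 12.3 med [506.3 312.2] circ [507.8 310.7] 75.8 rect [array([508.1, 310.2]), array([109.6, 108.3]), np.float64(71.3)] ray [506.1 306.2]
dish 434 z 11.9 med [ 516.  -319.9] circ [ 516.  -312.3] 48.0 rect [array([ 515.7, -312.3]), array([94.5, 93.3]), np.float64(88.0)] ray [ 515.2 -309.7]
```

Sizes and heights all match the given ones (bench bias −1.5 mm). Plan: turn the tool so its x equals world x, so tool y = −world y and tool z is down. Order is talls, shorts, then jar.

>>> step_arm:
  increments: [60,0,0,0,0.12,60,0,0,0,0.12,60,0,0,0,0.12,60,0,0,0,0.12,60,0,0,0,0.12,60,0,0,0,0.12,60,0,0,0,0.12,60,0,0,0,0.12,60,0,0,0,0.12,60,0,0,0,0.12,60,0.0136,0.0249,0,0,60,0.0136,0.0249,0,0,60,0.0136,0.0249,0,0,60,0.0136,0.0249,0,0,60,0.0136,0.0249,0,0,60,0.0136,0.0249,0,0,60,0.0136,0.0249,0,0,60,0.0136,0.0249,0,0,60,0.0136,0.0249,0,0,60,0.0136,0.0249,0,0]
  squeeze: 35

```text
time: 1.77
ee_pos: [363.1, 331.7, 193.0]
orientation: [0.0, 1.0, -0.0, -0.0]
contact_force: [1.2, 0.5, -0.0]
finger_gap: 51.3
```

>>> step_arm:
  increments: [60,0.017,0.031,0,0,60,0.017,0.031,0,0,60,0.017,0.031,0,0,60,0.017,0.031,0,0,60,0.017,0.031,0,0,60,0.017,0.031,0,0,60,0.017,0.031,0,0,60,0.0166,0.0303,0,0,60,0,0,0.03,0,60,0,0,0.03,0,60,0,0,0,0,60,0,0,0,0]

```text
time: 2.77
ee_pos: [497.4, 85.4, 132.7]
orientation: [0.001, 1.0, -0.001, -0.001]
contact_force: [0.2, 0.5, 1.3]
finger_gap: 51.0
```

```bash
python3 - <<'E'
from bench import robot
from h import *
print(robot.get_state()["ee_pos"])
m=robot.camera_model("wrist");p,d=robot.grab_frame("wrist");cv2.imwrite("pics/w1.png",p)
W=world(d,m);k=(d>0)&(abs(W[...,2]-75)<6)&(np.hypot(W[...,0]-499,W[...,1]-84)<25)
q=W[k];print(len(q),np.median(q,0)if len(q) else 0, cv2.minEnclosingCircle(q[:,:2].astype(np.float32)) if len(q) else 0)
E
```

```text
[497.35357052  85.42888258 132.66864295]
909 [498.4616336   87.01240147  77.16347272] ((498.629638671875, 85.94483947753906), 10.15625)
```

View pics/w1.png

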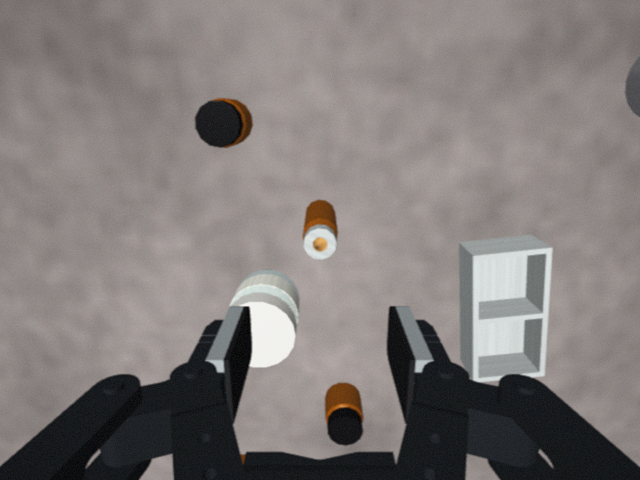

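The wrist view shows the vial centred between the jaws (cap at (320,243)) and agrees with the top view to 2 mm. Descend and grip.

>>> step_arm:
  increments: [60,0.001,0,0.018,0,60,0,0,0.018,0,60,0,0,0.018,0,60,0,0,0.018,0,60,0,0,0.018,0,60,0,0,0.012,0,60,0,0,0,0,60,0,0,0,0,0,0,0,0,0,0,0,0,0,0,0,0,0,0,0,0,0,0,0,0,0,0,0,0,0,0,0,0,0,0,0,0,0,0,0,0,0,0,0,0]

```text
time: 4.15
ee_pos: [499.9, 86.0, 32.1]
orientation: [-0.0, 1.0, -0.0, 0.001]
contact_force: [-1.0, -0.2, 9.6]
finger_gap: 17.8
```

Gap 17.8 mm suggests the neck, not the 23 mm body. Looking from the side.

```bash
python3 - <<'E'
from bench import robot
import cv2
print(robot.get_state()["contact_force"],robot.get_state()["finger_gap"])
p,d=robot.grab_frame("side");cv2.imwrite("pics/s1.png",cv2.resize(p[150:350,230:450],None,fx=3,fy=3,interpolation=3)[:600,:660])
print(robot.get_state()["contact_force"],robot.get_state()["finger_gap"])
E
```

```text
[-0.98136947 -0.15525991  9.64681368] 17.75999049914591
[-0.4734208  -0.34074438  8.53412475] 17.75825235264953
```

View pics/s1.png

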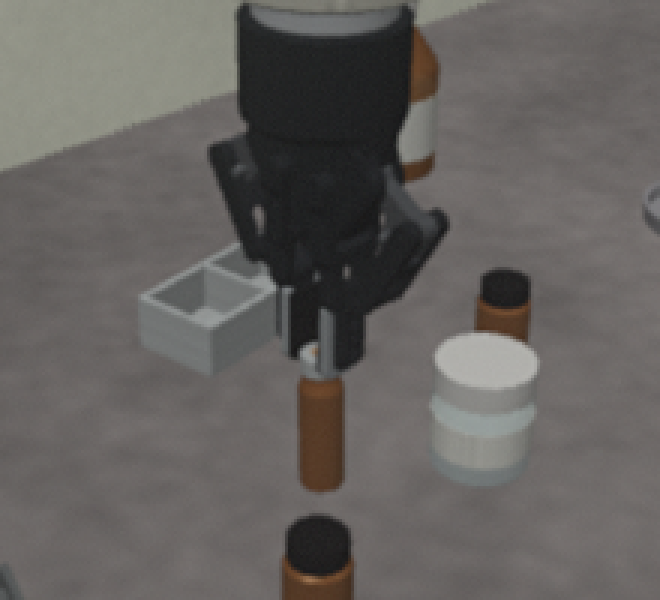

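```bash
python3 - <<'E'
from bench import robot
from h import *
m=robot.camera_model("side");p,d=robot.grab_frame("side");W=world(d,m)
for r in range(262,316,2):
    print(r,[W[r,c].round(0).astype(int).tolist() for c in (333,337,339,345)])
s=robot.get_state();print(s["ee_pos"],s["contact_force"])
E
```

```text
262 [[508, 85, 79], [487, 99, 94], [484, 97, 94], [477, 93, 95]]
264 [[509, 84, 74], [487, 98, 90], [484, 97, 91], [478, 92, 92]]
266 [[507, 86, 73], [488, 97, 86], [484, 97, 88], [477, 93, 89]]
268 [[501, 92, 74], [486, 99, 85], [483, 98, 85], [477, 92, 85]]
270 [[498, 95, 74], [487, 99, 81], [484, 97, 81], [478, 92, 82]]
272 [[497, 96, 71], [487, 98, 77], [485, 96, 77], [479, 90, 77]]
274 [[496, 97, 69], [487, 98, 73], [484, 97, 75], [556, 7, 1]]
276 [[499, 94, 63], [492, 93, 66], [490, 91, 65], [554, 10, -1]]
278 [[497, 96, 61], [493, 91, 61], [490, 91, 62], [548, 15, 0]]
280 [[498, 95, 57], [492, 93, 59], [490, 90, 58], [545, 19, 0]]
282 [[496, 96, 55], [492, 93, 56], [490, 91, 55], [540, 24, 0]]
284 [[495, 97, 52], [491, 94, 53], [489, 92, 53], [537, 27, -1]]
286 [[496, 97, 49], [491, 93, 49], [489, 91, 49], [533, 31, -1]]
288 [[496, 97, 45], [489, 95, 47], [489, 92, 46], [530, 35, -2]]
290 [[496, 96, 41], [490, 94, 43], [489, 91, 42], [524, 41, 0]]
292 [[496, 97, 38], [491, 93, 38], [489, 92, 39], [521, 44, -1]]
294 [[496, 97, 34], [491, 94, 35], [488, 92, 36], [517, 48, 0]]
296 [[495, 97, 31], [490, 94, 32], [489, 91, 32], [513, 52, 0]]
298 [[494, 98, 29], [491, 93, 28], [488, 92, 29], [509, 56, 0]]
300 [[496, 97, 24], [490, 95, 26], [489, 91, 24], [506, 60, 0]]
302 [[496, 96, 20], [489, 95, 22], [489, 91, 21], [503, 63, -1]]
304 [[495, 98, 17], [490, 94, 18], [488, 92, 18], [499, 67, -1]]
306 [[495, 97, 13], [490, 94, 14], [489, 91, 13], [495, 71, 0]]
308 [[495, 97, 10], [489, 95, 12], [488, 92, 11], [491, 75, 0]]
310 [[494, 98, 7], [490, 94, 7], [488, 91, 6], [489, 78, -1]]
312 [[495, 98, 3], [489, 95, 5], [488, 92, 3], [485, 81, -1]]
314 [[494, 99, 0], [491, 93, -1], [487, 92, 0], [482, 85, -1]]
[499.90956278  85.95291165  32.1040003 ] [-1.31637376 -0.23294723 10.11011411]
```

The side depth puts the fingertips at z≈73 on the cap, while the TCP reads 32. Cross-checking with the wrist depth.

```bash
python3 - <<'E'
from bench import robot
from h import *
m=robot.camera_model("wrist");p,d=robot.grab_frame("wrist");W=world(d,m)
cv2.imwrite("pics/w2.png",p)
z=W[...,2];ok=d>0
print("bench",np.median(z[ok&(z<15)]))
x,y=W[...,0]-499.9,W[...,1]-86
for nm,k in(("left",(x<-9)&(x>-35)),("right",(x>9)&(x<35))):
    k=k&ok&(abs(y)<16)&(z>10);q=W[k];print(nm,len(q),np.percentile(q[:,2],[0,1,5,25,50,75]).round(0) if len(q) else "")
m=robot.camera_model("side");p,d=robot.grab_frame("side");W=world(d,m)
k=(d>0)&(np.hypot(W[...,0]-500,W[...,1]-86)<60)&(W[...,2]>78);q=W[k];print(q.min(0),q.max(0))
E
```

```text
bench 2.2756120976825263
left 9229 [ 10.  36.  84. 115. 125. 129.]
right 9491 [ 11.  56.  83. 109. 123. 128.]
[440.15306589  37.03307518  78.13081913] [559.08354267 145.94956838 416.78674379]
```

View pics/w2.png

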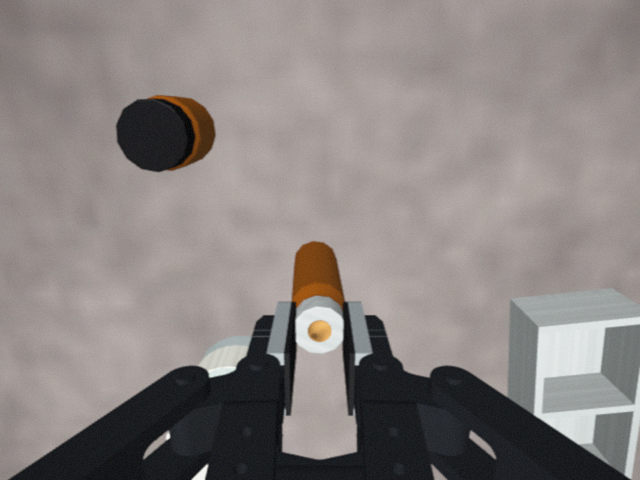

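Both views agree: the real fingertips sit about 39 mm above the reported TCP, with the pads on the cap. I will calibrate heights on the seen fingertip: open, go 34 mm lower, regrip.

>>> step_arm:
  increments: [60,0,0,0,0,60,0,0,0,0,60,0,0,0,0,60,0,0,0,0,60,0,0,0,0,60,0,0,0,0,60,0,0,0.01,0,60,0,0,0.01,0,60,0,0,0.01,0,60,0,0,0.004,0,60,0,0,0,0,60,0,0,0,0]

```text
time: 5.35
ee_pos: [499.0, 85.4, -3.3]
orientation: [0.0, 1.0, -0.001, -0.0]
contact_force: [-0.3, -0.2, 0.1]
finger_gap: 51.6
```

```bash
cat >>h.py <<'E'
def tips(robot):
    "side-depth: lowest points of the -x finger near the tool, and state"
    s=robot.get_state();e=s["ee_pos"];m=robot.camera_model("side");p,d=robot.grab_frame("side");W=world(d,m)
    g=s["finger_gap"]/2;x=W[...,0]-e[0];y=W[...,1]-e[1]
    k=(d>0)&(x<-g+2)&(x>-g-18)&(abs(y)<14)&(W[...,2]>8)&(p.max(-1)<70)
    q=W[k][:,2];print(e.round(1),s["contact_force"].round(1),round(s["finger_gap"],1),len(q),np.sort(q)[[0,3,8]].round(1) if len(q)>10 else "");return p
E
python3 - <<'E'
from bench import robot
from h import *
p=tips(robot);cv2.imwrite("pics/s2.png",cv2.resize(p[150:350,230:450],None,fx=2.5,fy=2.5,interpolation=3))
E
```

```text
[499.   85.4  -3.3] [-0.3 -0.2  0.1] 51.6 1628 [42.8 45.3 46.1]
```

View pics/s2.png

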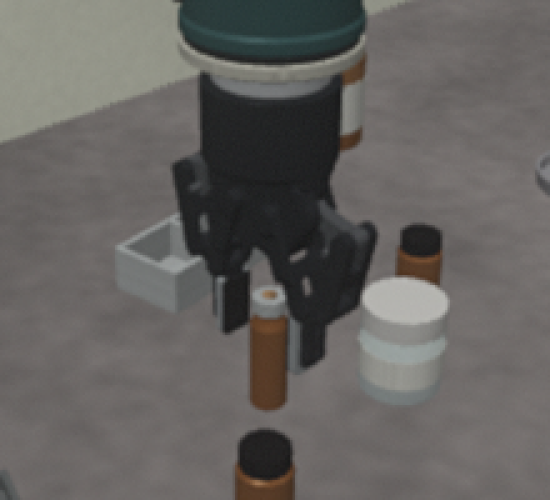

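The side view confirms the fingers (tips at about z 43) straddle the vial body. Closing.

>>> step_arm:
  increments: [0,0,0,0,0,0,0,0,0,0,0,0,0,0,0,0,0,0,0,0,0,0,0,0,0,0,0,0,0,0,0,0,0,0,0,0,0,0,0,0]

```text
time: 6.07
ee_pos: [499.5, 85.7, -2.6]
orientation: [-0.0, 1.0, -0.001, 0.0]
contact_force: [-0.2, 1.2, 5.6]
finger_gap: 21.6
```

```bash
python3 - <<'E'
from bench import robot
from h import *
tips(robot)
E
```

```text
[499.5  85.7  -2.6] [-0.2  1.2  5.6] 21.6 727 [38.5 42.2 43.2]
```

>>> step_arm:
  increments: [0,0,0,-0.006,0,0,0,0,-0.016,0,0,0,0,-0.02,0,0,0,0,-0.02,0,0,0,0,-0.02,0,0,0,0,-0.01,0,0,0.008,0.003,0,0,0,0.018,0.006,0,0,0,0.02,0.007,0,0,0,0.02,0.007,0,0,0,0.02,0.007,0,0,0,0.02,0.007,0,0,0,0.02,0.007,0,0,0,0.0135,0.005,0,0,0,0,0,0,0,0,0,0,0,0]

```text
time: 7.45
ee_pos: [638.5, 35.7, 87.7]
orientation: [0.0, 1.0, -0.001, -0.001]
contact_force: [-0.2, 0.3, -0.8]
finger_gap: 21.5
```

```bash
python3 - <<'E'
from bench import robot
from h import *
s=robot.get_state();e=s["ee_pos"];print(e,s["contact_force"],s["finger_gap"])
p,d=robot.grab_frame("side");m=robot.camera_model("side");W=world(d,m)
cv2.imwrite("pics/s3.png",cv2.resize(p[130:330,230:450],None,fx=2.5,fy=2.5,interpolation=3))
# vial body points (orange) near tool
hsv=cv2.cvtColor(p,cv2.COLOR_BGR2HSV);k=(d>0)&(hsv[...,1]>120)&(np.hypot(W[...,0]-e[0],W[...,1]-e[1])<25)&(W[...,2]>50)
q=W[k];print(len(q),q[:,2].min(),q[:,2].max());
for a in np.arange(q[:,2].min(),q[:,2].max(),8): r=q[abs(q[:,2]-a-4)<4];print(a.round(),r.mean(0).round(1))
m=robot.camera_model("wrist");p,d=robot.grab_frame("wrist");W=world(d,m)
k=(d>0)&(abs(W[...,2]-32)<4)&(np.hypot(W[...,0]-642,W[...,1]-11)<70);q=W[k];print("rack",len(q),[np.round(x,1) for x in cv2.minAreaRect(q[:,:2].astype(np.float32))])
E
```

```text
[638.53322632  35.74984396  87.67809372] [-0.17955157  0.32289288 -0.83350892] 21.527371754747268
283 91.69666950381048 152.0371448054846
92.0 [629.5  42.4  96.1]
100.0 [630.4  43.  103.9]
108.0 [630.4  42.6 111.6]
116.0 [631.1  43.9 119.1]
124.0 [634.4  46.7 127.8]
132.0 [635.5  47.1 135.9]
140.0 [636.7  46.7 143.6]
148.0 [637.6  45.1 149.9]
rack 2700 [array([640.2,  26.7]), array([56.2, 79.3]), np.float64(6.3)]
```

View pics/s3.png

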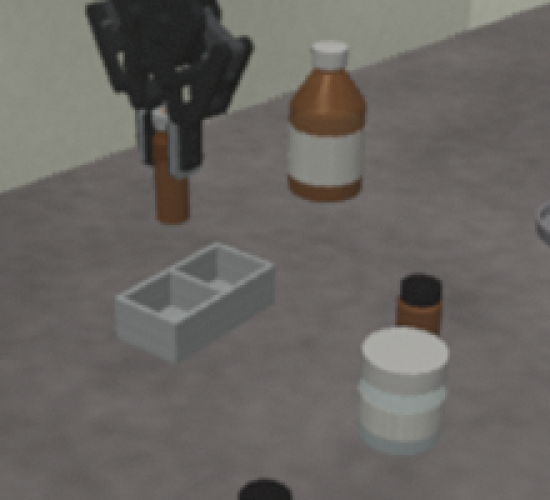

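The vial is held upright over the rack, bottom at about z 90.5, with the near-left bay below. Lower it.

>>> step_arm:
  increments: [0,0,-0.001,0.012,0,0,0,0,0.018,0,0,0,0,0.018,0,0,0,0,0.014,0,0,0,0,0.01,0,0,0,0,0.006,0,0,0,0,0.003,0,0,0,0,0.001,0,0,0,0,0.001,0,0,0,0,0,0,0,0,0,0,0,0,0,0,0,0]

```text
time: 8.55
ee_pos: [638.9, 37.6, 6.6]
orientation: [-0.0, 1.0, -0.0, 0.0]
contact_force: [-0.1, -0.1, -0.1]
finger_gap: 21.6
```

>>> step_arm:
  increments: [0,0,0,0.0015,0,0,0,0,0.0015,0,0,0,0,0.001,0,0,0,0,0,0,0,0,0,0,0]

```text
time: 8.97
ee_pos: [638.5, 37.5, 2.0]
orientation: [0.0, 1.0, -0.001, -0.0]
contact_force: [-0.2, 0.3, -0.8]
finger_gap: 21.6
```

>>> step_arm:
  increments: [0,0,0,0.0007,0,0,0,0,0.0007,0,0,0,0,0,0,0,0,0,0,0]

```text
time: 9.3
ee_pos: [638.9, 37.5, 1.4]
orientation: [-0.0, 1.0, -0.001, 0.0]
contact_force: [-3.1, 0.1, 10.2]
finger_gap: 21.6
```

Contact is felt (10 N). Release, lift, and go to tall_vial_b.

>>> step_arm:
  increments: [30,0,0,0,0,40,0,0,0,0,60,0,0,0,0,60,0,0,0,0,60,0,0,0,0,60,0,0,-0.008,0,60,0,0,-0.02,0,60,0,0,-0.03,0,60,0,0,-0.03,0,60,0,0,-0.012,0,60,-0.021,0.0198,0,0,60,-0.021,0.0198,0,0,60,-0.021,0.0198,0,0,60,-0.021,0.0198,0,0,60,-0.021,0.0198,0,0,60,-0.021,0.0198,0,0,60,-0.021,0.0198,0,0,60,-0.021,0.0198,0,0,60,-0.021,0.0198,0,0,60,-0.021,0.0198,0,0]

```text
time: 10.97
ee_pos: [427.3, -160.9, 101.0]
orientation: [-0.0, 1.0, -0.0, 0.0]
contact_force: [0.3, -0.5, -0.6]
finger_gap: 51.3
```

>>> step_arm:
  increments: [60,0,0,0,0,60,0,0,0,0,60,0,0,0,0]

```text
time: 11.22
ee_pos: [428.9, -160.0, 101.1]
orientation: [-0.0, 1.0, -0.001, 0.0]
contact_force: [0.7, 0.2, 0.2]
finger_gap: 51.0
```

```bash
cat >>h.py <<'E'
def find(robot,cam,x,y,z,r=25):
    m=robot.camera_model(cam);p,d=robot.grab_frame(cam);W=world(d,m)
    k=(d>0)&(abs(W[...,2]-z)<5)&(np.hypot(W[...,0]-x,W[...,1]-y)<r);q=W[k]
    if len(q)<5: print("none",x,y);return p
    c,R=cv2.minEnclosingCircle(q[:,:2].astype(np.float32));print(cam,len(q),np.round(c,1),round(R,1),q.mean(0).round(1));return p
E
python3 - <<'E'
from bench import robot
from h import *
s=robot.get_state();print(s["ee_pos"],s["contact_force"],s["finger_gap"])
find(robot,"wrist",428,-160.5,75);find(robot,"top",639,37,79)
E
```

```text
[ 428.901734   -159.98466691  101.07653724] [0.68621347 0.15947856 0.24162951] 51.0298714548614
wrist 1159 [ 427.3 -159. ] 10.2 [ 427.2 -158.    76.8]
top 106 [638.8  36.1] 10.5 [638.4  36.   77.5]
```

tall_vial_a stands at (638.8, 36.1), cap top at 79, as it should. Descend on b and grip.

>>> step_arm:
  increments: [60,-0.001,0,0.015,0,60,0,0,0.02,0,60,0,0,0.02,0,60,0,0,0.02,0,60,0,0,0.018,0,60,0,0,0.01,0,60,0,0,0,0,60,0,0,0,0,60,0,0,0,0,0,0,0,0,0,0,0,0,0,0,0,0,0,0,0,0,0,0,0,0,0,0,0,0,0,0,0,0,0,0,0,0,0,0,0]

```text
time: 12.65
ee_pos: [428.0, -160.3, -1.6]
orientation: [0.0, 1.0, -0.0, 0.001]
contact_force: [-0.2, 0.7, 8.9]
finger_gap: 21.3
```

>>> step_arm:
  increments: [0,0,0,-0.006,0,0,0,0,-0.016,0,0,0,0,-0.02,0,0,0,0,-0.02,0,0,0,0,-0.02,0,0,0,0,-0.008,0,0,0.01,-0.007,0,0,0,0.02,-0.0135,0,0,0,0.023,-0.0155,0,0,0,0.023,-0.0155,0,0,0,0.023,-0.0155,0,0,0,0.023,-0.0155,0,0,0,0.023,-0.0155,0,0,0,0.023,-0.0155,0,0,0,0.023,-0.0155,0,0,0,0.018,-0.0115,0,0,0,0.0085,-0.0055,0,0,0,0,0,0,0,0,0,0,0,0]

```text
time: 14.23
ee_pos: [644.3, -14.7, 86.7]
orientation: [0.0, 1.0, -0.001, -0.001]
contact_force: [0.0, -0.9, -0.9]
finger_gap: 21.6
```

>>> step_arm:
  increments: [0,0,0,0.012,0,0,0,0,0.018,0,0,0,0,0.018,0,0,0,0,0.014,0,0,0,0,0.009,0,0,0,0,0.006,0,0,0,0,0.003,0,0,0,0,0,0,0,0,0,0,0,0,0,0,0,0]

```text
time: 15.07
ee_pos: [645.5, -14.5, 8.5]
orientation: [0.0, 1.0, -0.0, 0.001]
contact_force: [0.1, -0.1, -0.1]
finger_gap: 21.4
```

Bottom at about 10, so 6 mm to go.

>>> step_arm:
  increments: [0,0,0,0.0015,0,0,0,0,0.0015,0,0,0,0,0.001,0,0,0,0,0,0,0,0,0,0,0]

```text
time: 15.48
ee_pos: [645.0, -14.5, 3.7]
orientation: [0.0, 1.0, -0.001, -0.0]
contact_force: [0.1, 0.4, -0.4]
finger_gap: 21.6
```

>>> step_arm:
  increments: [0,0,0,0.0007,0,0,0,0,0.0007,0,0,0,0,0,0,0,0,0,0,0]

```text
time: 15.82
ee_pos: [645.2, -14.5, 2.5]
orientation: [0.0, 1.0, -0.001, 0.0]
contact_force: [-1.1, 0.3, 3.3]
finger_gap: 21.8
```

Contact (3 N). Release, lift, and go over short_vial_a.

>>> step_arm:
  increments: [30,0,0,0,0,40,0,0,0,0,60,0,0,0,0,60,0,0,0,0,60,0,0,0,0,60,0,0,-0.008,0,60,0,0,-0.02,0,60,0,0,-0.03,0,60,0,0,-0.02,0,65,-0.018,0.01,0,0,65,-0.018,0.01,0,0,65,-0.018,0.01,0,0,65,-0.018,0.01,0,0,65,-0.018,0.01,0,0,65,-0.018,0.01,0,0,65,-0.018,0.0105,0,0,65,0,0,0,0,65,0,0,0,0,65,0,0,0,0]

```text
time: 17.4
ee_pos: [519.7, -84.5, 80.9]
orientation: [-0.0, 1.0, -0.0, 0.001]
contact_force: [1.3, -0.1, 0.1]
finger_gap: 55.2
```

```bash
python3 - <<'E'
from bench import robot
from h import *
s=robot.get_state();print(s["ee_pos"],s["contact_force"],s["finger_gap"])
find(robot,"wrist",519,-85,42);find(robot,"top",645,-15,79)
E
```

```text
[519.66270072 -84.53327083  80.86366937] [ 1.26425924 -0.11584802  0.11850145] 55.206607640219616
wrist 2036 [518.6 -83.5] 14.5 [518.6 -82.4  43.9]
top 107 [645.  -14.2] 10.3 [644.8 -14.8  77.6]
```

tall_vial_b stands at (645, −14.5). Descend onto short_vial_a with TCP about −27, so tips close at about 15.

>>> step_arm:
  increments: [65,-0.001,0,0.012,0,65,0,0,0.02,0,65,0,0,0.02,0,65,0,0,0.02,0,65,0,0,0.018,0,65,0,0,0.01,0,65,0,0,0.006,0,65,0,0,0,0,65,0,0,0,0,65,0,0,0,0]

```text
time: 18.33
ee_pos: [518.6, -84.9, -24.9]
orientation: [0.0, 1.0, -0.0, 0.001]
contact_force: [-0.0, -0.5, -0.1]
finger_gap: 55.6
```

>>> step_arm:
  increments: [0,0,0,0,0,0,0,0,0,0,0,0,0,0,0,0,0,0,0,0,0,0,0,0,0,0,0,0,0,0,0,0,0,0,0]

```text
time: 18.92
ee_pos: [518.5, -84.8, -24.9]
orientation: [-0.0, 1.0, -0.0, 0.001]
contact_force: [-2.0, 1.6, 9.9]
finger_gap: 30.5
```

```bash
python3 - <<'E'
from bench import robot
from h import *
p=tips(robot);cv2.imwrite("pics/s4.png",cv2.resize(p[150:350,300:520],None,fx=2.5,fy=2.5,interpolation=3))
E
```

```text
[518.5 -84.8 -24.9] [-2.   1.6  9.9] 30.5 665 [13.7 19.8 22.7]
```

View pics/s4.png

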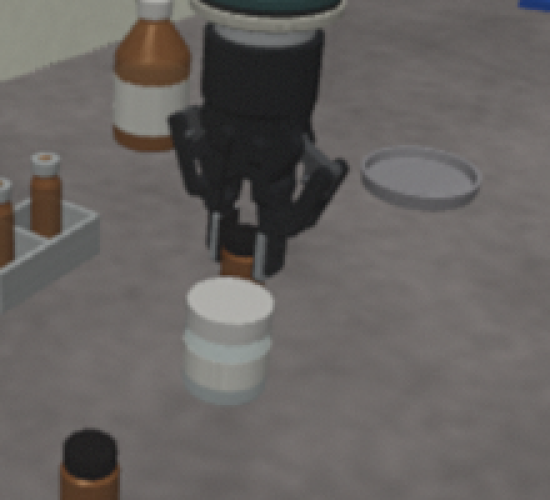

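Gripped on the body (30.5 mm plus the 1.5 mm gap bias). Carry to the tray bay at (524, 277).

>>> step_arm:
  increments: [0,0,0,-0.006,0,0,0,0,-0.016,0,0,0,0,-0.02,0,0,0,0,-0.02,0,0,0,0,-0.014,0,0,0.0005,-0.012,0,0,0,0.0005,-0.022,0,0,0,0.0005,-0.03,0,0,0,0.0005,-0.032,0,0,0,0.0005,-0.032,0,0,0,0.0005,-0.032,0,0,0,0.0005,-0.032,0,0,0,0.0005,-0.032,0,0,0,0.0005,-0.032,0,0,0,0.0005,-0.032,0,0,0,0.0005,-0.03,0,0,0,0.0005,-0.022,0,0,0,0,-0.014,0,0,0,0,-0.006,0,0,0,0,0,0,0]

```text
time: 20.63
ee_pos: [523.9, 275.9, 50.0]
orientation: [0.0, 1.0, 0.0, -0.0]
contact_force: [1.1, -0.1, -0.8]
finger_gap: 30.3
```

```bash
python3 - <<'E'
from bench import robot
from h import *
s=robot.get_state();print(s["ee_pos"],s["contact_force"],s["finger_gap"])
m=robot.camera_model("wrist");p,d=robot.grab_frame("wrist");W=world(d,m)
k=(d>0)&(abs(W[...,2]-14)<3.5)&(np.hypot(W[...,0]-508,W[...,1]-310)<85);q=W[k];print("tray",len(q),[np.round(x,1) for x in cv2.minAreaRect(q[:,:2].astype(np.float32))],q.max(0),q.min(0))
E
```

```text
[523.90832158 275.94393309  49.98518369] [ 1.09886188 -0.11125316 -0.78945175] 30.318896895922236
tray 9811 [array([507.9, 311.8]), array([108.4, 108.6]), np.float64(71.4)] [576.23057731 380.33414701  17.49983621] [439.55964427 254.39366087  10.51492354]
```

The wrist view confirms the tray at (508, 311). Lowering.

>>> step_arm:
  increments: [0,0.0005,-0.0015,0.012,0,0,0,0,0.018,0,0,0,0,0.018,0,0,0,0,0.01,0,0,0,0,0.004,0,0,0,0,0.002,0,0,0,0,0,0,0,0,0,0,0,0,0,0,0,0]

```text
time: 21.43
ee_pos: [525.3, 276.8, -13.0]
orientation: [-0.0, 1.0, -0.001, 0.0]
contact_force: [-1.0, 0.1, -0.6]
finger_gap: 30.5
```

>>> step_arm:
  increments: [0,0,0,0.0015,0,0,0,0,0.001,0,0,0,0,0,0,0,0,0,0,0]

```text
time: 21.77
ee_pos: [524.9, 276.7, -16.2]
orientation: [0.0, 1.0, -0.0, 0.0]
contact_force: [0.1, -0.2, -0.6]
finger_gap: 30.3
```

>>> step_arm:
  increments: [0,0,0,0.0015,0,0,0,0,0.0012,0,0,0,0,0,0,0,0,0,0,0]

```text
time: 22.1
ee_pos: [524.8, 276.6, -19.0]
orientation: [0.0, 1.0, -0.001, -0.0]
contact_force: [0.3, -0.1, -1.1]
finger_gap: 30.1
```

>>> step_arm:
  increments: [0,0,0,0.0007,0,0,0,0,0.0006,0,0,0,0,0,0,0,0,0,0,0]

```text
time: 22.43
ee_pos: [524.8, 276.6, -20.3]
orientation: [0.0, 1.0, -0.001, -0.0]
contact_force: [0.4, 0.3, -0.2]
finger_gap: 30.0
```

>>> step_arm:
  increments: [0,0,0,0.0006,0,0,0,0,0.0004,0,0,0,0,0,0,0,0,0,0,0]

```text
time: 22.77
ee_pos: [524.9, 276.7, -20.8]
orientation: [-0.0, 1.0, -0.001, 0.0]
contact_force: [-2.0, -1.1, 8.5]
finger_gap: 30.1
```

Contact. Release, lift, and go to short_vial_b.

>>> step_arm:
  increments: [42,0,0,0,0,50,0,0,0,0,65,0,0,0,0,65,0,0,0,0,65,0,0,0,0,65,0,0,-0.008,0,65,0,0,-0.02,0,65,0,0,-0.03,0,65,0,0,-0.025,0,65,-0.015,0.0205,0,0,65,-0.015,0.0205,0,0,65,-0.015,0.0205,0,0,65,-0.015,0.0205,0,0,65,-0.015,0.0205,0,0,65,-0.0155,0.0215,0,0,65,0,0,0,0,65,0,0,0,0,65,0,0,0,0,65,0,0,0,0]

```text
time: 24.35
ee_pos: [434.8, 153.4, 62.1]
orientation: [-0.0, 1.0, -0.0, 0.0]
contact_force: [-0.6, -0.1, -0.7]
finger_gap: 55.4
```

```bash
python3 - <<'E'
from bench import robot
from h import *
s=robot.get_state();print(s["ee_pos"],s["contact_force"],s["finger_gap"])
find(robot,"wrist",434.5,152.5,42);find(robot,"top",525,277,46)
E
```

```text
[434.776064   153.44533704  62.08317711] [-0.56117897 -0.10615841 -0.65517965] 55.44401012014983
wrist 2390 [434.2 154.4] 14.6 [434.1 155.5  43.9]
top 208 [526.2 276.3] 14.4 [526.  275.7  44.6]
```

short_vial_a stands at (526, 276), top at 46. The tool is aligned over b. Descend 87 mm and grip.

>>> step_arm:
  increments: [65,0,0,0.012,0,65,0,0,0.02,0,65,0,0,0.02,0,65,0,0,0.02,0,65,0,0,0.01,0,65,0,0,0.005,0,65,0,0,0,0,65,0,0,0,0,65,0,0,0,0,0,0,0,0,0,0,0,0,0,0,0,0,0,0,0,0,0,0,0,0,0,0,0,0,0,0,0,0,0,0,0,0,0,0,0]

```text
time: 25.78
ee_pos: [434.6, 153.1, -24.5]
orientation: [-0.0, 1.0, -0.0, 0.0]
contact_force: [-2.5, -0.9, 13.2]
finger_gap: 30.3
```

>>> step_arm:
  increments: [0,0,0,-0.006,0,0,0,0,-0.016,0,0,0,0,-0.02,0,0,0,0,-0.02,0,0,0,0,-0.013,0,0,0.004,-0.0135,0,0,0,0.0075,-0.025,0,0,0,0.0085,-0.028,0,0,0,0.0085,-0.028,0,0,0,0.0085,-0.028,0,0,0,0.0085,-0.028,0,0,0,0.0075,-0.025,0,0,0,0.0044,-0.015,0,0,0,0,0,0,0,0,0,0,0,0,0,0,0,0,0]

```text
time: 27.12
ee_pos: [491.5, 342.6, 49.5]
orientation: [0.0, 1.0, -0.001, -0.0]
contact_force: [-0.1, -0.5, -0.7]
finger_gap: 30.3
```

>>> step_arm:
  increments: [0,0,0,0.012,0,0,0,0,0.018,0,0,0,0,0.018,0,0,0,0,0.01,0,0,0,0,0.004,0,0,0,0,0.003,0,0,0,0,0,0,0,0,0,0,0,0,0,0,0,0]

```text
time: 27.87
ee_pos: [492.2, 343.5, -14.5]
orientation: [-0.0, 1.0, -0.001, 0.0]
contact_force: [-0.3, -0.5, -0.2]
finger_gap: 30.5
```

Contact is expected at −20.5.

>>> step_arm:
  increments: [0,0,0,0.0015,0,0,0,0,0.0015,0,0,0,0,0.0006,0,0,0,0,0,0,0,0,0,0,0]

```text
time: 28.28
ee_pos: [491.8, 343.2, -18.8]
orientation: [0.0, 1.0, -0.001, 0.0]
contact_force: [-0.5, -0.0, -0.8]
finger_gap: 30.0
```

>>> step_arm:
  increments: [0,0,0,0.0006,0,0,0,0,0.0006,0,0,0,0,0,0,0,0,0,0,0]

```text
time: 28.62
ee_pos: [491.8, 343.2, -20.0]
orientation: [0.0, 1.0, -0.001, 0.0]
contact_force: [-0.1, -0.3, -0.1]
finger_gap: 30.4
```

>>> step_arm:
  increments: [0,0,0,0.0006,0,0,0,0,0.0005,0,0,0,0,0,0,0,0,0,0,0]

```text
time: 28.95
ee_pos: [491.9, 343.3, -20.4]
orientation: [-0.0, 1.0, -0.001, -0.0]
contact_force: [-4.8, -2.1, 16.3]
finger_gap: 30.3
```

Contact. Release, lift, and go to the jar with the jaws wide.

>>> step_arm:
  increments: [42,0,0,0,0,50,0,0,0,0,65,0,0,0,0,65,0,0,0,0,65,0,0,0,0,65,0,0,-0.008,0,65,0,0,-0.02,0,65,0,0,-0.03,0,65,0,0,-0.025,0,95,-0.0036,0.033,0,0,95,-0.0036,0.033,0,0,95,-0.0036,0.033,0,0,95,-0.0036,0.033,0,0,95,-0.0036,0.033,0,0,95,-0.0036,0.033,0,0,95,-0.0036,0.033,0,0,95,-0.0036,0.033,0,0,95,-0.0036,0.033,0,0,95,-0.0036,0.033,0,0,95,0,0,0,0]

```text
time: 30.62
ee_pos: [454.7, 7.5, 62.7]
orientation: [0.0, 1.0, -0.004, 0.0]
contact_force: [0.1, -1.3, 0.3]
finger_gap: 81.1
```

>>> step_arm:
  increments: [95,0,0,0,0,95,0,0,0,0,95,0,0,0,0]

```text
time: 30.87
ee_pos: [455.7, 14.1, 62.1]
orientation: [-0.0, 1.0, 0.0, 0.0]
contact_force: [-0.7, -0.3, 0.8]
finger_gap: 81.2
```

```bash
python3 - <<'E'
from bench import robot
from h import *
s=robot.get_state();print(s["ee_pos"],s["contact_force"],s["finger_gap"])
find(robot,"wrist",456,13,60,40);find(robot,"top",492,343,46)
E
```

```text
[455.69851387  14.1390931   62.10891716] [-0.67116869 -0.27887786  0.83444398] 81.23874535911524
wrist 8747 [455.4  14.4] 26.2 [455.6  16.1  62.1]
top 217 [493.4 342.2] 14.5 [493.1 342.2  44.6]
```

short_vial_b stands at (493, 342). The tool is centred over the jar. Descend 80 mm and grip.

>>> step_arm:
  increments: [95,0,0,0.012,0,95,0,0,0.02,0,95,0,0,0.02,0,95,0,0,0.015,0,95,0,0,0.008,0,95,0,0,0.005,0,95,0,0,0,0,95,0,0,0,0,0,0,0,0,0,0,0,0,0,0,0,0,0,0,0,0,0,0,0,0,0,0,0,0,0,0,0,0,0,0,0,0,0,0,0,0,0,0,0,0]
  squeeze: 50

```text
time: 32.3
ee_pos: [455.9, 13.4, -17.3]
orientation: [-0.0, 1.0, -0.0, 0.0]
contact_force: [-2.9, 0.1, 13.8]
finger_gap: 51.0
```

>>> step_arm:
  increments: [0,0,0,-0.006,0,0,0,0,-0.016,0,0,0,0,-0.02,0,0,0,0,-0.02,0,0,0,0,-0.008,0,0,0.002,0.0115,0,0,0,0.0045,0.024,0,0,0,0.0055,0.03,0,0,0,0.0055,0.03,0,0,0,0.0055,0.03,0,0,0,0.0055,0.03,0,0,0,0.0055,0.03,0,0,0,0.0055,0.03,0,0,0,0.0055,0.03,0,0,0,0.0055,0.03,0,0,0,0.0045,0.024,0,0,0,0.003,0.016,0,0,0,0.002,0.01,0,0,0,0,0,0,0,0,0,0,0,0]

```text
time: 33.97
ee_pos: [514.9, -311.7, 51.6]
orientation: [-0.0, 1.0, -0.001, -0.0]
contact_force: [-0.1, 0.9, -2.0]
finger_gap: 51.2
```

```bash
python3 - <<'E'
from bench import robot
from h import *
s=robot.get_state();print(s["ee_pos"],s["contact_force"],s["finger_gap"])
m=robot.camera_model("wrist");p,d=robot.grab_frame("wrist");W=world(d,m)
k=(d>0)&(abs(W[...,2]-14)<3)&(np.hypot(W[...,0]-516,W[...,1]+312)<55);q=W[k][:,:2]
A=np.c_[2*q,np.ones(len(q))];c=np.linalg.lstsq(A,(q**2).sum(1),rcond=None)[0];print("wrist dish",len(q),c[:2],np.sqrt(c[2]+c[0]**2+c[1]**2),q.min(0),q.max(0))
cv2.imwrite("pics/w3.png",p)
find(robot,"side",s["ee_pos"][0],s["ee_pos"][1],s["ee_pos"][2]+17+57,40)
E
```

```text
[ 514.93932194 -311.73316411   51.56145667] [-0.10325264  0.91937419 -1.99745026] 51.16277916920654
wrist dish 2797 [ 515.46233777 -309.98098654] 44.97577922311961 [ 468.10786084 -338.73514928] [ 562.86690317 -263.18245945]
side 361 [ 514.4 -308.6] 39.6 [ 512.  -301.6  126.9]
```

View pics/w3.png

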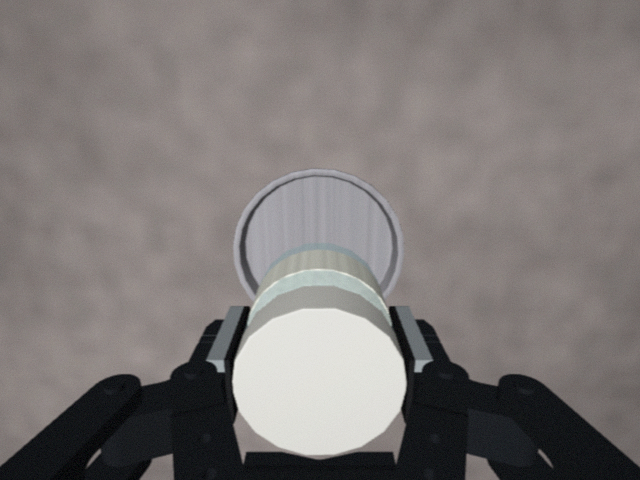

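The jar is held upright over the dish (lid at (320,380), dish centre at (320,243) below). The dish is at (515.5, −311.5). Lowering.

>>> step_arm:
  increments: [0,0.0005,0,0.012,0,0,0,0,0.018,0,0,0,0,0.016,0,0,0,0,0.008,0,0,0,0,0.004,0,0,0,0,0,0,0,0,0,0,0,0,0,0,0,0]

```text
time: 34.73
ee_pos: [516.1, -312.5, -5.3]
orientation: [0.0, 1.0, -0.0, 0.0]
contact_force: [0.3, -0.8, -1.7]
finger_gap: 50.9
```

>>> step_arm:
  increments: [0,0,0,0.0015,0,0,0,0,0.001,0,0,0,0,0,0,0,0,0,0,0]

```text
time: 35.07
ee_pos: [515.7, -312.3, -8.4]
orientation: [0.0, 1.0, -0.0, 0.0]
contact_force: [-0.3, -0.1, -2.0]
finger_gap: 50.8
```

>>> step_arm:
  increments: [0,0,0,0.0015,0,0,0,-0.0005,0.0015,0,0,0,0,0.0005,0,0,0,0,0,0,0,0,0,0,0]

```text
time: 35.48
ee_pos: [515.6, -311.8, -12.1]
orientation: [0.0, 1.0, -0.0, -0.0]
contact_force: [-0.3, 0.2, -2.3]
finger_gap: 51.1
```

>>> step_arm:
  increments: [0,0,0,0.0006,0,0,0,0,0.0005,0,0,0,0,0,0,0,0,0,0,0]

```text
time: 35.82
ee_pos: [515.7, -311.8, -13.2]
orientation: [0.0, 1.0, -0.0, 0.0]
contact_force: [-0.9, -0.0, -1.4]
finger_gap: 50.8
```

>>> step_arm:
  increments: [0,0,0,0.0005,0,0,0,0,0.0003,0,0,0,0,0,0,0,0,0,0,0]

```text
time: 36.15
ee_pos: [515.7, -311.8, -13.3]
orientation: [-0.0, 1.0, -0.001, 0.0]
contact_force: [-3.7, 3.8, 13.2]
finger_gap: 51.0
```

Contact. Release wide, lift clear and check everything.

>>> step_arm:
  increments: [65,0,0,0,0,75,0,0,0,0,95,0,0,0,0,95,0,0,0,0,95,0,0,0,0,95,0,0,0,0,95,0,0,-0.008,0,95,0,0,-0.02,0,95,0,0,-0.03,0,95,0,0,-0.03,0,95,0,0,-0.03,0,95,-0.03,0,-0.02,0,95,-0.03,0,0,0,95,-0.03,0,0,0,95,-0.03,0,0,0,95,0,0,0,0,95,0,0,0,0,95,0,0,0,0]

```text
time: 37.65
ee_pos: [396.3, -311.7, 124.6]
orientation: [0.0, 1.0, -0.0, 0.001]
contact_force: [0.1, 1.0, 0.9]
finger_gap: 81.5
```

```bash
python3 - <<'E'
from bench import robot
from h import *
s=robot.get_state();print(s["ee_pos"],s["contact_force"])
for x,y,z,r in((639,37,79,25),(645,-15,79,25),(526,276,46,25),(492,343,46,25),(515,-311,64,40),(730,-221,130,30),(740,180,75,45)): p=find(robot,"top",x,y,z,r)
q=robot.grab_frame("side")[0]
cv2.imwrite("pics/end.png",np.vstack([cv2.resize(p,(400,300)),cv2.resize(q,(400,300))]))
E
```

```text
[ 396.33456333 -311.71072089  124.63509004] [0.13748634 1.00861547 0.86371352]
top 105 [638.5  35.8] 9.9 [638.4  36.   77.8]
top 108 [644.6 -14.4] 10.0 [644.8 -14.8  77.7]
top 212 [526.1 275.8] 14.6 [525.9 275.6  44.5]
top 214 [493.5 342.2] 14.7 [493.  342.   44.7]
top 728 [ 516.9 -311.8] 26.1 [ 517.1 -311.7   62.6]
top 259 [ 730.8 -221.4] 15.7 [ 730.  -221.2  128.5]
top 238 [739.5 179.7] 34.1 [740.1 181.   73.3]
```

View pics/end.png

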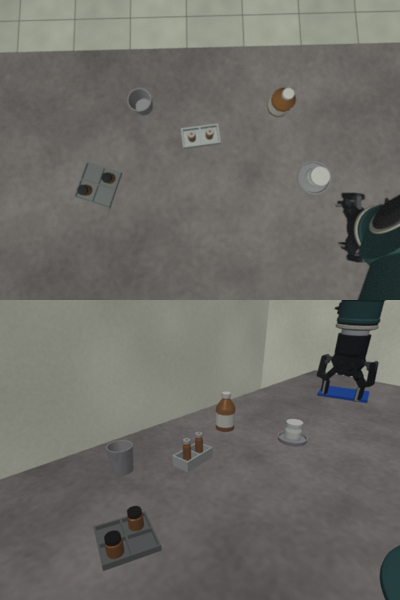

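All five pieces stand upright in their places. The jar is about 1 mm off the dish centre, and the bottle and beaker are unmoved.

```bash
python3 -c "
from bench import robot
print(robot.finish_job())"
```

```text
the job is handed in; nothing more can be done
None
```

The job is handed in at about 38 s. Both tall vials are in the twin rack, one per bay. Both short vials are in diagonal bays of the four-bay tray, and the jar is in the dish.

**Last checks:** In the top view all five pieces stand upright at the heights they should have.
- The vials are within about 2 mm of their bay centres, and the jar is about 1.5 mm from the dish centre.
- The bottle and beaker are unmoved, to within about 1 mm.
- Each piece was lowered until it touched. Readings at touchdown were 3–16 N, and the fingers were opened only after that.

**What disagreed:** The fingertips sat about 40 mm higher than the reported TCP, seen in both the side and wrist views. Because of this the first closing on tall_vial_a caught its cap, with about 10 N and nothing knocked over. I opened, went lower and regripped its body, and after that set all heights by the seen fingertips and the measured contact.

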